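# Close up the vial cooler

### The arm

A 7-joint arm with a two-finger parallel gripper is mounted at the origin on the work surface. World frame = base frame: x ahead of the robot, y to its left, z up, the work surface at z = 0. Lengths are in m, angles in rad, forces in N, time in s.
With the tool pointing down it reaches from about 0.4 to 0.85 m from the base axis. Payload 10.4 kg.
Tool frame: the origin (TCP) lies between the finger pads; the fingertips stand 19 mm ahead of it and the grasp point (between the pads) is the TCP; z points along the fingers, y is the direction in which the jaws open and shut (so a half turn about z gives the same grasp; the last joint's range is limited). The gripper opens to 85 mm and grips with 20 to 120 N. Pads are 22 mm wide; open, the fingers measure 114 mm over their backs; the gripper's body (76 mm by 85 mm) begins 54 mm behind the grasp point. The pads swing forward as they close: fully open they stand 13 mm farther back than shut.
Start: joints at [1.11, 0.332, -0.065, 1.46, 0.022, 1.35, -0.088], TCP at [0.265, -0.566, 0.25] pointing down, gripper open.
Joint ranges: [-2.6, 2.6], [-0.5, 2.12], [-1.47, 1.34], [0.16, 2.42], [-1.27, 4.41], [0.06, 2.06], [-2.6, 2.6]. Speed limits (rad/s): [2.22, 2.22, 2.79, 2.79, 3.14, 3.14, 3.14].

### API

Orientations are given as a unit quaternion [x, y, z, w].
In Python, from workcell import manip gives the robot as it stands.
- The arm moves only by the shell command python3 -m jog 'ROWS' [FORCE]. ROWS is JSON, a list of rows, each an object with "offset": the shift along the tool's x, y, z as a fraction of full scale, a list of three; "rotation": the turn, a rotation vector about the tool's x, y, z as a fraction of full scale, a list of three; "fingers": the opening, from -1 (shut) to 1 (fully open), so that 0 is half open. A call has 1 to 8 rows; each row shifts and turns the commanded pose from where the row before left it, along the tool's axes as they then stand; what a row does not reach is not made up. Full scale, the value 1, is 0.15 m for a shift and 2 rad for a turn. A row lasts 1/8 s, in which the tool goes at most 62.5 mm and 10.7 degrees, less where a joint would pass 70% of its speed; a pose out of reach is approached as far as the arm can. A call with a number of a shift or a turn outside -1 to 1 is refused whole. A call with a gripper value outside its range is refused whole. The fingers move at their own pace and stop on an object; FORCE is the grip in N (left out, the last holds). Time passes only in rows, so rows that do not move let the fingers close. It gives the time, the measured TCP pose, the force and the opening at its end, in the units of the state.
- manip.get_obs(): the state, without advancing time (a new reading comes with each control period).
- manip.camera(name): name is "side" or "top"; returns the picture (384x512x3 uint8, red, green, blue); there is no depth.
- manip.camera_info(name): a dict with "mtx" (3x3 intrinsics, pixels), "D" ([k1, k2, p1, p2, k3] as OpenCV has them; the pictures are not rectified), "xyz" and "rotation" of the camera in the world. Camera axes: x right, y down, z forward; pixel columns grow to the right and rows downward; lengths in m; the calibration is good to about 2 mm. A picture is of the moment at which its call begins. camera_info takes no time and is no camera call.
- manip.hand_in(): hands the job in, once; it reports no verdict.
Trained networks look in the newest picture that a camera, given by its name, has taken for a name from the list of things; names that differ only in an ending like _2 or _b are one class to them, and where a whole thing is asked for, a point or a joint stands for the part that bears it (a point fixed in the world has none). Each returns a list of dicts, best first, with "conf" (0 to 1); they miss things now and then, are a little off and sometimes report something else, mostly with a low value. They report only what shows in the picture. A call takes as long as a camera call.
- manip.recognise(camera, query): "bbox" ([left, top, right, bottom] in pixels, round what is visible of it).
The state is a dict: "clock": time; "joint_pos": joint angles; "joint_velocities": joint speeds; "tau": joint torques, N m; "position": TCP position; "ee_rot": TCP orientation; "ft_force": force on the tool from outside, world axes, zero at the start; "torque": the same for the moment, N m; "grip_width": opening from 0.0 (shut) to 1.0 (fully open).
Only numpy, scipy, OpenCV 4.12 (cv2) and the standard library are available. Lean on these libraries where they do the work, as an engineer would, in place of code of your own. Each camera call takes 0.05 s, during which the arm holds its last target. There are 200 camera calls.

### The job

Close up the small white vial cooler on the lab bench: with the fingertips push both drawn-out vial trays fully home, and only then push the raised lid over and down until it is fully shut. Push only, gripping and lifting nothing, do not slam trays or lid, and leave the bottle, the beaker and the flask on the cooler's rear deck where they stand.

Things in the scene. Friction and masses are not known exactly. Their poses are not given: they have to be found in the camera images.
- cooler: White housing, fixed: 260 deep (its x), 226 wide (y), 110 mm high. Origin on the bench, mid-width; z up. Trays come out at its front towards its -x and close along +x. Front face x = -120 mm; closed tray fronts reach x = -132 mm; back x = +140 mm. Tray centre lines y = +53.5 and -53.5 mm. Open-topped tray bay in front; behind the hinge (x = 58 to 140 mm) a flat deck 110 mm high.
- tray_left (a joint): How far the left tray (on the cooler's own +y side) is drawn out, m: 0 fully home, up to 0.13 out. It slides level on a rail with about 2 N of friction and stays where it is left; no spring or catch. It starts 0.03 to 0.10 out.
- tray_right (a joint): The same for the right tray (on the cooler's own -y side).
- tray_left_front (a point): Centre of the left tray's flat outer front face, 65 mm above the bench; moves with the tray; axes parallel to the cooler's. The grey front panel is upright, 103 mm wide, 12 mm thick, from 20 to 94 mm above the bench. Behind it a metal block holds capped vials fast, tops 83 mm above the bench.
- tray_right_front (a point): The same for the right tray; equal in size, it holds fewer vials.
- lid (a joint): Opening angle of the lid, rad: 0 lying flat and shut over the tray bay, 1.57 upright, limit 1.7. It starts at 1.15 to 1.5, leaning towards the trays. The hinge is stiff (about 0.32 N m): the lid stays where it is left and does not fall.
- lid_hinge (a point): Middle of the lid's hinge axis, at x = +58 mm, y = 0, 115 mm high in the cooler's frame; the axis runs along the cooler's y. Turns with the lid.
- lid_edge (a point): Middle of the lid's free edge, on its outer face (upper when shut). The lid is a flat white plate, 190 mm from hinge axis to free edge, 226 mm wide, 8 mm thick, the axis at mid-thickness; shut, its outer face is 119 mm above the bench. Turns with the lid: z is the outer face's normal, -x points from hinge to free edge.
- solvent_bottle: Loose glass bottle with a blue cap, 80 mm across, 170 mm high, standing on the bench; origin at the centre of its underside. Not to be moved.
- flask: Loose small long-necked glass flask, 54 mm across, 115 mm high, standing on the cooler's flat rear deck behind the lid, anywhere along its width, so its foot is 110 mm above the bench; origin at the centre of its underside. Not to be moved.
- beaker: Loose white beaker, 64 mm across, 80 mm high, standing on the bench; origin at the centre of its underside. Not to be moved.

How it is judged:
On the way, in this order (a step that is already met when the one before it is completed fails the run):
1. both trays are pushed fully home while the lid is still raised (value of joint each of tray_left, tray_right below 0.004 m and value of joint lid above 0.6 rad), for 0.2 s.
2. then the lid is pushed shut (value of joint lid below 0.04 rad and value of joint each of tray_left, tray_right below 0.004 m), for 0.2 s.
At the end, for the whole second after the job is handed in: Both trays are home to within 4 mm, the lid is shut to within 0.04 rad, all at rest, and bottle, flask and beaker are within 25 mm of where they started (all of step 2 and velocity of joint tray_left between -0.02 and 0.02 m/s and velocity of joint tray_right between -0.02 and 0.02 m/s and velocity of joint lid between -0.02 and 0.02 rad/s and not (distance of solvent_bottle from where it was at the start of the episode above 0.025 m) and not (distance of flask from where it was at the start of the episode above 0.025 m) and not (distance of beaker from where it was at the start of the episode above 0.025 m)); the robot touches nothing.
It fails at once if a tray front or the lid is taken between the fingers instead of being pushed ((x of the grasp point in the frame of tray_left_front between 0.002 and 0.01 m and y of the grasp point in the frame of tray_left_front between -0.05 and 0.05 m and z of the grasp point in the frame of tray_left_front between -0.045 and 0.026 m) or (x of the grasp point in the frame of tray_right_front between 0.002 and 0.01 m and y of the grasp point in the frame of tray_right_front between -0.05 and 0.05 m and z of the grasp point in the frame of tray_right_front between -0.045 and 0.026 m) or (x of the grasp point in the frame of lid_edge between 0.003 and 0.187 m and y of the grasp point in the frame of lid_edge between -0.11 and 0.11 m and z of the grasp point in the frame of lid_edge between -0.007 and -0.001 m)).
It fails at once if the bottle, the flask or the beaker is displaced by more than 25 mm, lifted or knocked over (distance of any of solvent_bottle, flask, beaker from where it was at the start of the episode above 0.025 m or angle between any of solvent_bottle, flask, beaker's own z axis and vertical above 0.35 rad).
It fails at once if a tray is slammed (over 0.5 m/s) (velocity of joint any of tray_left, tray_right below -0.5 m/s).
It fails at once if the lid is slammed (over 4 rad/s) (velocity of joint lid below -4 rad/s).
It also fails if it takes over 64 s, if anything falls off the work surface, if the arm or the gripper's body presses on something with over 40 N, if the wrist force passes 120 N, or if a joint passes its speed limit or range.

## Working session

There is one attempt and no reset: what is moved stays moved. The work goes in short steps, Python scripts to look and compute and a shell command to move; the robot and the scene stay as the last step left them, time stands still between calls to the robot, and variables do not carry over. Pictures are saved under pics/ and viewed, about 8 in all and at most 12, crops included, and the job is handed in when it is done.

```bash
mkdir -p pics; python3 - <<'E'
from workcell import manip
import cv2
o=manip.get_obs();print(o)
for c in("side","top"):
    im=manip.camera(c);cv2.imwrite(f"pics/{c}0.png",im[:,:,::-1]);print(c,manip.camera_info(c))
    for q in("cooler","tray_left_front","tray_right_front","lid","solvent_bottle","flask","beaker"):
        print(q,[( [round(x) for x in d["bbox"]],round(d["conf"],2)) for d in manip.recognise(c,q)][:2])
E
```

```text
{'clock': 0.0, 'joint_pos': array([ 1.11040038,  0.33287583, -0.06470213,  1.46095453,  0.02160284,
        1.34985409, -0.08848414]), 'joint_velocities': array([-5.03686597e-05, -1.24746327e-03, -8.93297203e-04, -4.14753864e-04,
        2.63593244e-04, -1.16375653e-03,  9.66397165e-04]), 'tau': array([ 6.19480270e-04, -6.25455523e+01,  4.95471689e-02, -3.91601443e+01,
        1.61483197e-02,  9.90506349e-03, -8.43458952e-05]), 'position': array([ 0.26481851, -0.56574862,  0.24950712]), 'ee_rot': array([ 9.76132796e-01,  2.17173381e-01, -1.83385920e-04, -6.73571930e-04]), 'ft_force': array([0.40755946, 0.14976009, 0.60844689]), 'torque': array([-0.04383706,  0.0071892 , -0.01471501]), 'grip_width': 1.0032354275652655}
side {'mtx': array([[481.47259186,   0.        , 254.90050343],
       [  0.        , 481.47259186, 190.43144481],
       [  0.        ,   0.        ,   1.        ]]), 'D': array([0.02154771, 0.        , 0.        , 0.        , 0.        ]), 'xyz': array([ 1.2646484 , -0.23397461,  1.0285687 ]), 'rotation': array([ 0.78199732,  0.5298197 , -0.18701058, -0.26981164])}
co
[... 354 characters left out ...]
 154, 271], 0.72)]
top {'mtx': array([[355.48251946,   0.        , 255.72303386],
       [  0.        , 355.48251946, 191.92648041],
       [  0.        ,   0.        ,   1.        ]]), 'D': array([-0.1100839,  0.       ,  0.       ,  0.       ,  0.       ]), 'xyz': array([0.48130363, 0.02639082, 0.88905044]), 'rotation': array([-0.70080354,  0.71226223, -0.03103825,  0.02436275])}
cooler [([96, 106, 257, 235], 0.74)]
tray_left_front [([186, 166, 255, 216], 0.9)]
tray_right_front [([173, 119, 244, 177], 0.94)]
lid [([109, 101, 151, 229], 0.61)]
solvent_bottle [([375, 209, 432, 245], 0.98)]
flask [([86, 135, 119, 162], 0.96), ([377, 206, 434, 244], 0.53)]
beaker [([359, 153, 391, 179], 0.65)]
```

```bash
python3 - <<'E'
import cv2
a=cv2.imread("pics/top0.png")[80:260,60:460];cv2.imwrite("pics/tc.png",cv2.resize(a,None,fx=2,fy=2,interpolation=2))
a=cv2.imread("pics/side0.png")[50:290,60:420];cv2.imwrite("pics/sc.png",cv2.resize(a,None,fx=2,fy=2,interpolation=2))
E
```

```text
(no output)
```

View pics/tc.png

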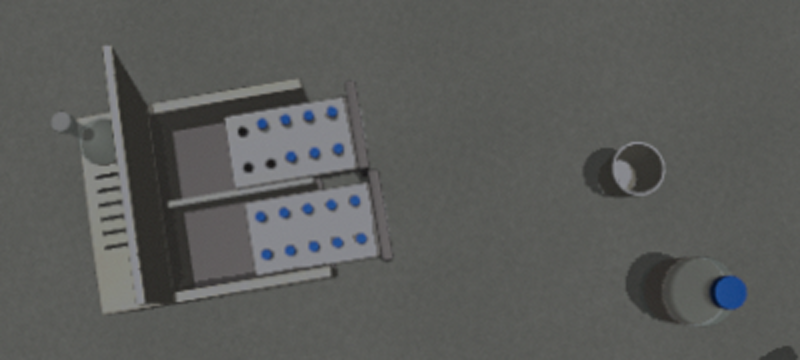

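View pics/sc.png

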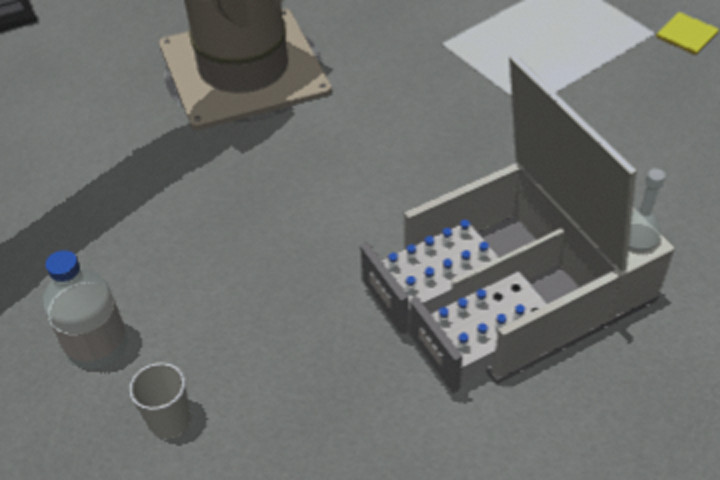

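The views show the cooler's trays facing image right in the top view (world -y), with the left tray drawn out further. The flask is behind the lid on its right half, and the bottle and beaker are well in front. I'll fit the pose from keypoints in both images.

```bash
cat > fit.py <<'E'
import numpy as np, cv2
from scipy.spatial.transform import Rotation as R
from workcell import manip
I={c:manip.camera_info(c) for c in("side","top")}
def proj(c,P):
    i=I[c];Rm=R.from_quat(i["rotation"]).as_matrix().T
    return cv2.projectPoints(np.float64(P).reshape(-1,1,3),cv2.Rodrigues(Rm)[0],-Rm@i["xyz"],i["mtx"],i["D"])[0].reshape(-1,2)
def ray(c,uv,z):
    i=I[c];n=cv2.undistortPoints(np.float64([[uv]]),i["mtx"],i["D"])[0,0]
    d=R.from_quat(i["rotation"]).apply([*n,1]);return i["xyz"]+d*(z-i["xyz"][2])/d[2]
def lidpt(a,s,y,n): # s dist from hinge, n normal offset (outer +)
    return [.058-s*np.cos(a)+n*np.sin(a), y, .115+s*np.sin(a)+n*np.cos(a)]
def W(p,P):
    c,s=np.cos(p[2]),np.sin(p[2]);P=np.atleast_2d(P);return np.c_[p[0]+c*P[:,0]-s*P[:,1],p[1]+s*P[:,0]+c*P[:,1],P[:,2]]
E
python3 - <<'E'
from fit import *
from scipy.optimize import least_squares
def pts(p):
    l,r,a=p[3:];L=-.132-l;Rr=-.132-r
    t=[((101,313),[.14,.113,.11]),((300,82),[-.12,-.113,.11]),((334,270),[-.12,.113,.11]),
       ((104,46),lidpt(a,.19,-.113,.004)),((135,303),lidpt(a,.19,.113,.004)),
       ((391,258),[L,.105,.094]),((380,168),[L,.002,.094]),((356,83),[Rr,-.105,.094])]
    s=[((672,247),[.14,-.113,.11]),((405,212),[-.12,.113,.11]),((511,58),lidpt(a,.19,.113,.004)),((635,168),lidpt(a,.19,-.113,.004)),
       ((362,248),[L,.105,.094]),((411,299),[Rr,-.002,.094]),((460,353),[Rr,-.105,.094]),((460,394),[Rr,-.105,.02])]
    return t,s
def res(p):
    t,s=pts(p);o=[]
    for c,k,of in(("top",t,(60,80)),("side",s,(60,50))):
        o.append(proj(c,W(p,[q for _,q in k]))-(np.array([q for q,_ in k])/2+of))
    return np.vstack(o)
c=ray("top",(176,170),.1);print(c)
best=min((least_squares(lambda p:res(p).ravel(),[c[0],c[1],y,.06,.04,1.35],loss="soft_l1") for y in(1.4,0,-1.6,3)),key=lambda f:f.cost)
p=best.x;print(p.round(4),best.cost);print(res(p).round(1).tolist());np.save("p.npy",p)
for n,q in(("tlf",[-.132-p[3],.0535,.065]),("trf",[-.132-p[4],-.0535,.065]),("edge",lidpt(p[5],.19,0,.004)),("hinge",[.058,0,.115])):print(n,W(p,q).round(3))
print("fl",ray("top",(112,151),.12).round(3),"bottle",ray("top",(426,226),.17).round(3),"beaker",ray("top",(378,164),.08).round(3))
E
```

```text
[0.5954545  0.19669243 0.1       ]
[0.5806 0.2198 1.7255 0.0556 0.0419 1.405 ] 21.249326331520045
[[0.5, 0.5], [-0.1, -3.0], [-0.7, 2.4], [-0.7, -1.3], [1.1, 0.3], [0.5, -0.2], [-1.7, -0.2], [-3.5, -2.1], [1.0, 0.4], [-1.8, -0.1], [0.3, -2.8], [0.0, 0.9], [-1.4, -1.8], [0.5, -0.9], [-1.0, 2.4], [-2.5, -1.2]]
tlf [[0.557 0.026 0.065]]
trf [[0.66  0.056 0.065]]
edge [[0.576 0.25  0.303]]
hinge [[0.572 0.277 0.115]]
fl [0.638 0.337 0.12 ] bottle [ 0.461 -0.334  0.17 ] beaker [ 0.606 -0.269  0.08 ]
```

```bash
cat >> fit.py <<'E'
def where(p=None):
    p=np.load("p.npy") if p is None else p
    o=manip.get_obs();x,y,z=o["position"];c,s=np.cos(p[2]),np.sin(p[2]);dx,dy=x-p[0],y-p[1]
    T=R.from_quat(o["ee_rot"]).as_matrix()
    print("t",round(o["clock"],2),"local",np.round([c*dx+s*dy,-s*dx+c*dy,z],4),"toolx in cooler deg",np.degrees(np.arctan2(T[1,0],T[0,0])-p[2]).round(1),"toolz",T[:,2].round(3),"F",o["ft_force"].round(1),"grip",round(o["grip_width"],2))
E
python3 -m jog '[{"offset":[0,0,0],"rotation":[0,0,-0.092],"fingers":-1},{"offset":[0,0,0],"rotation":[0,0,-0.092],"fingers":-1},{"offset":[0,0,0],"rotation":[0,0,-0.092],"fingers":-1},{"offset":[0,0,0],"rotation":[0,0,-0.092],"fingers":-1},{"offset":[0,0,0],"rotation":[0,0,-0.092],"fingers":-1},{"offset":[0,0,0],"rotation":[0,0,-0.092],"fingers":-1},{"offset":[0,0,0],"rotation":[0,0,-0.092],"fingers":-1},{"offset":[0,0,0],"rotation":[0,0,0],"fingers":-1}]'
python3 -c "from fit import *;where()"
```

```text
clock: 1.8
position: [0.2649, -0.5661, 0.2503]
ee_rot: [0.651, 0.759, 0.0, 0.0]
ft_force: [-1.2, 0.7, -0.4]
grip_width: -0.001
t 1.8 local [-0.7279  0.433   0.2503] toolx in cooler deg -0.1 toolz [ 0.  0. -1.] F [-1.2  0.7 -0.4] grip -0.0
```

```bash
python3 -m jog '[{"offset":[0.296,0.23,0],"rotation":[0,0,0],"fingers":-1},{"offset":[0.296,0.23,0],"rotation":[0,0,0],"fingers":-1},{"offset":[0.296,0.23,0],"rotation":[0,0,0],"fingers":-1},{"offset":[0.296,0.23,0],"rotation":[0,0,0],"fingers":-1},{"offset":[0.296,0.23,0],"rotation":[0,0,0],"fingers":-1},{"offset":[0.296,0.23,0],"rotation":[0,0,0],"fingers":-1},{"offset":[0.296,0.23,0],"rotation":[0,0,0],"fingers":-1},{"offset":[0.296,0.23,0],"rotation":[0,0,0],"fingers":-1}]'
python3 -m jog '[{"offset":[0.296,0.23,0],"rotation":[0,0,0],"fingers":-1},{"offset":[0.296,0.23,0],"rotation":[0,0,0],"fingers":-1},{"offset":[0.296,0.23,0],"rotation":[0,0,0],"fingers":-1},{"offset":[0,0,0],"rotation":[0,0,0],"fingers":-1}]'
python3 -c "from fit import *;where()"
```

```text
clock: 2.8
position: [0.4835, -0.171, 0.2507]
ee_rot: [0.652, 0.758, -0.0, 0.0]
ft_force: [0.5, -1.0, -0.9]
grip_width: 0.0
clock: 3.3
position: [0.5655, -0.0196, 0.2503]
ee_rot: [0.649, 0.76, 0.001, -0.001]
ft_force: [0.8, 0.5, 0.5]
grip_width: 0.001
t 3.3 local [-0.2342  0.0518  0.2503] toolx in cooler deg 0.2 toolz [ 0.001  0.003 -1.   ] F [0.8 0.5 0.5] grip 0.0
```

```bash
python3 -m jog '[{"offset":[0,0,0.3],"rotation":[0,0,0],"fingers":-1},{"offset":[0,0,0.3],"rotation":[0,0,0],"fingers":-1},{"offset":[0,0,0.3],"rotation":[0,0,0],"fingers":-1},{"offset":[0,0,0.3],"rotation":[0,0,0],"fingers":-1},{"offset":[0,0,0],"rotation":[0,0,0],"fingers":-1}]'
python3 - <<'E'
from fit import *
where()
a=manip.camera("top")[80:260,60:360];b=manip.camera("side")[70:250,160:460]
cv2.imwrite("pics/c1.png",cv2.resize(np.vstack([a,b])[:,:,::-1],None,fx=1.6,fy=1.6,interpolation=2))
E
```

```text
clock: 3.92
position: [0.5621, -0.0258, 0.0676]
ee_rot: [0.652, 0.758, -0.002, -0.002]
ft_force: [-1.1, -0.4, 0.2]
grip_width: 0.003
t 3.92 local [-0.2398  0.0561  0.0676] toolx in cooler deg -0.2 toolz [-0.006  0.    -1.   ] F [-1.1 -0.4  0.2] grip 0.0
```

View pics/c1.png

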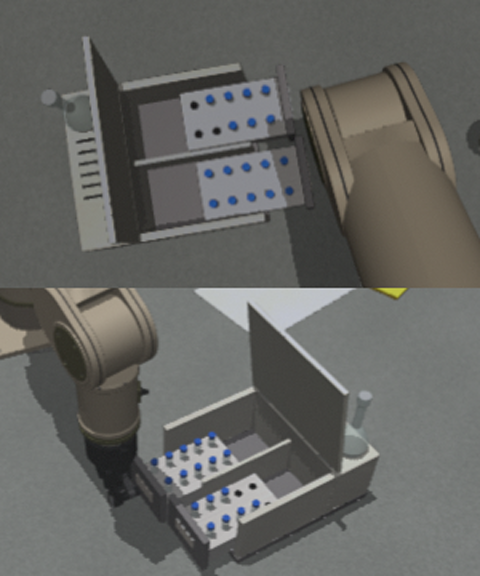

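The fingertips stand in front of the left tray, and the path is clear. I'll push it now.

```bash
for i in 1; do python3 -m jog '[{"offset":[0.13,0,0],"rotation":[0,0,0],"fingers":-1},{"offset":[0.13,0,0],"rotation":[0,0,0],"fingers":-1},{"offset":[0.13,0,0],"rotation":[0,0,0],"fingers":-1},{"offset":[0.1,0,0],"rotation":[0,0,0],"fingers":-1},{"offset":[0,0,0],"rotation":[0,0,0],"fingers":-1}]'; done
python3 -c "from fit import *;where()"
python3 -m jog '[{"offset":[0.05,0,0],"rotation":[0,0,0],"fingers":-1},{"offset":[0.05,0,0],"rotation":[0,0,0],"fingers":-1},{"offset":[0,0,0],"rotation":[0,0,0],"fingers":-1}]'
python3 -c "from fit import *;where()"
```

```text
clock: 4.65
position: [0.5532, 0.0504, 0.071]
ee_rot: [0.649, 0.761, 0.001, -0.0]
ft_force: [1.0, -0.1, 0.7]
grip_width: 0.001
t 4.65 local [-0.1632  0.0532  0.071 ] toolx in cooler deg 0.2 toolz [ 0.001  0.001 -1.   ] F [ 1.  -0.1  0.7] grip 0.0
clock: 5.03
position: [0.5504, 0.0634, 0.07]
ee_rot: [0.65, 0.76, -0.0, -0.0]
ft_force: [-0.4, 0.2, -0.8]
grip_width: 0.001
t 5.03 local [-0.1499  0.054   0.07  ] toolx in cooler deg 0.1 toolz [-0.001  0.    -1.   ] F [-0.4  0.2 -0.8] grip 0.0
```

```bash
python3 -m jog '[{"offset":[0.03,0,0],"rotation":[0,0,0],"fingers":-1},{"offset":[0.02,0,0],"rotation":[0,0,0],"fingers":-1}]'
python3 - <<'E'
from fit import *
where()
a=manip.camera("top")[80:260,60:360];b=manip.camera("side")[70:250,160:460]
cv2.imwrite("pics/c2.png",cv2.resize(np.vstack([a,b])[:,:,::-1],None,fx=1.6,fy=1.6,interpolation=2))
E
```

```text
clock: 5.28
position: [0.5495, 0.0698, 0.0701]
ee_rot: [0.65, 0.76, -0.0, -0.0]
ft_force: [0.4, -1.8, 0.2]
grip_width: -0.003
t 5.28 local [-0.1434  0.0539  0.0701] toolx in cooler deg -0.0 toolz [-0. -0. -1.] F [ 0.4 -1.8  0.2] grip -0.0
```

View pics/c2.png

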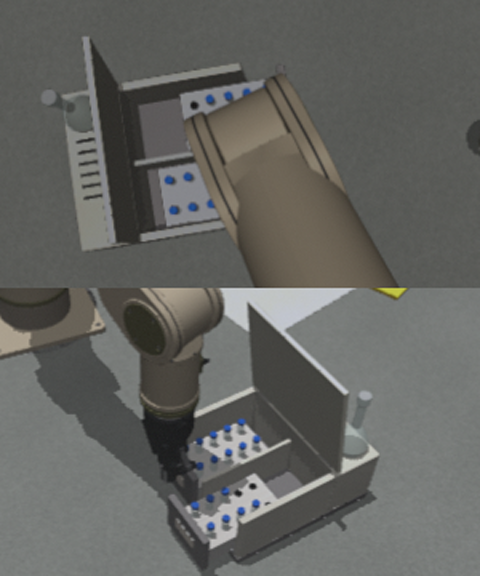

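The tray is moving in and is nearly home. I'll keep going in 3 mm steps until the force rises.

```bash
for i in 1; do python3 -m jog '[{"offset":[0.02,0,0],"rotation":[0,0,0],"fingers":-1},{"offset":[0.0,0,0],"rotation":[0,0,0],"fingers":-1}]'; python3 -c "from fit import *;where()"; python3 -m jog '[{"offset":[0.02,0,0],"rotation":[0,0,0],"fingers":-1},{"offset":[0,0,0],"rotation":[0,0,0],"fingers":-1}]';python3 -c "from fit import *;where()"; done
```

```text
clock: 5.62
position: [0.5496, 0.0703, 0.0702]
ee_rot: [0.651, 0.759, -0.001, 0.001]
ft_force: [0.2, -9.5, 0.7]
grip_width: 0.0
t 5.62 local [-0.143   0.0537  0.0702] toolx in cooler deg -0.1 toolz [-0.    -0.003 -1.   ] F [ 0.2 -9.5  0.7] grip 0.0
clock: 5.88
position: [0.5495, 0.0706, 0.0701]
ee_rot: [0.652, 0.758, -0.002, 0.002]
ft_force: [1.7, -18.1, 2.1]
grip_width: 0.004
t 5.88 local [-0.1426  0.0538  0.0701] toolx in cooler deg -0.2 toolz [-0.    -0.006 -1.   ] F [  1.7 -18.1   2.1] grip 0.0
```

Left is home: contact at x = -0.143 as predicted, with force rising to 18 N. Next is the right tray.

```bash
python3 -m jog '[{"offset":[-0.28,0,0],"rotation":[0,0,0],"fingers":-1},{"offset":[-0.28,0,0],"rotation":[0,0,0],"fingers":-1},{"offset":[0,0.36,0],"rotation":[0,0,0],"fingers":-1},{"offset":[0,0.36,0],"rotation":[0,0,0],"fingers":-1},{"offset":[0,0,0],"rotation":[0,0,0],"fingers":-1}]'
python3 -c "from fit import *;where()"
python3 -m jog '[{"offset":[0.13,0,0],"rotation":[0,0,0],"fingers":-1},{"offset":[0.13,0,0],"rotation":[0,0,0],"fingers":-1},{"offset":[0.13,0,0],"rotation":[0,0,0],"fingers":-1},{"offset":[0,0,0],"rotation":[0,0,0],"fingers":-1}]'
python3 -c "from fit import *;where()"
```

```text
clock: 6.5
position: [0.6708, 0.0113, 0.0695]
ee_rot: [0.65, 0.76, 0.001, -0.001]
ft_force: [-0.2, -1.0, -0.4]
grip_width: 0.002
t 6.5 local [-0.22   -0.057   0.0695] toolx in cooler deg 0.0 toolz [ 0.001  0.003 -1.   ] F [-0.2 -1.  -0.4] grip 0.0
clock: 7.0
position: [0.6586, 0.0707, 0.0709]
ee_rot: [0.649, 0.761, 0.001, -0.0]
ft_force: [0.3, 0.1, -0.7]
grip_width: 0.003
t 7.0 local [-0.1594 -0.0541  0.0709] toolx in cooler deg 0.2 toolz [ 0.     0.001 -1.   ] F [ 0.3  0.1 -0.7] grip 0.0
```

```bash
python3 -m jog '[{"offset":[0.05,0,0],"rotation":[0,0,0],"fingers":-1},{"offset":[0.05,0,0],"rotation":[0,0,0],"fingers":-1},{"offset":[0.02,0,0],"rotation":[0,0,0],"fingers":-1},{"offset":[0,0,0],"rotation":[0,0,0],"fingers":-1}]'
python3 -c "from fit import *;where()"
python3 -m jog '[{"offset":[0.02,0,0],"rotation":[0,0,0],"fingers":-1},{"offset":[0,0,0],"rotation":[0,0,0],"fingers":-1}]'
python3 -c "from fit import *;where()"
```

```text
clock: 7.5
position: [0.6566, 0.0855, 0.0703]
ee_rot: [0.65, 0.76, 0.0, -0.0]
ft_force: [-1.1, -0.6, -0.3]
grip_width: 0.003
t 7.5 local [-0.1444 -0.0544  0.0703] toolx in cooler deg 0.0 toolz [ 0.  0. -1.] F [-1.1 -0.6 -0.3] grip 0.0
clock: 7.75
position: [0.6565, 0.0865, 0.0702]
ee_rot: [0.651, 0.759, -0.001, 0.001]
ft_force: [-0.3, -5.1, 0.0]
grip_width: 0.003
t 7.75 local [-0.1434 -0.0544  0.0702] toolx in cooler deg -0.1 toolz [ 0.    -0.002 -1.   ] F [-0.3 -5.1  0. ] grip 0.0
```

```bash
python3 -m jog '[{"offset":[0.025,0,0],"rotation":[0,0,0],"fingers":-1},{"offset":[0,0,0],"rotation":[0,0,0],"fingers":-1},{"offset":[0,0,0],"rotation":[0,0,0],"fingers":-1}]'
python3 -c "from fit import *;where()"
python3 -m jog '[{"offset":[-0.3,0,0],"rotation":[0,0,0],"fingers":-1},{"offset":[-0.2,0,-0.3],"rotation":[0,0,0],"fingers":-1},{"offset":[0,-0.2,-0.34],"rotation":[0,0,0],"fingers":-1},{"offset":[0,-0.2,-0.34],"rotation":[0,0,0],"fingers":-1},{"offset":[0,-0.2,-0.34],"rotation":[0,0,0],"fingers":-1},{"offset":[0,0,-0.34],"rotation":[0,0,0],"fingers":-1},{"offset":[0,0,-0.34],"rotation":[0,0,0],"fingers":-1},{"offset":[0,0,0],"rotation":[0,0,0],"fingers":-1}]'
python3 - <<'E'
from fit import *
where()
a=manip.camera("top")[80:260,60:360];b=manip.camera("side")[70:250,160:460]
cv2.imwrite("pics/c3.png",cv2.resize(np.vstack([a,b])[:,:,::-1],None,fx=1.6,fy=1.6,interpolation=2))
E
```

```text
clock: 8.12
position: [0.6564, 0.0869, 0.0702]
ee_rot: [0.652, 0.758, -0.002, 0.002]
ft_force: [0.9, -14.2, 1.3]
grip_width: -0.001
t 8.12 local [-0.1431 -0.0544  0.0702] toolx in cooler deg -0.2 toolz [ 0.    -0.005 -1.   ] F [  0.9 -14.2   1.3] grip -0.0
clock: 9.12
position: [0.5793, 0.0046, 0.3745]
ee_rot: [0.65, 0.76, 0.002, 0.003]
ft_force: [-0.5, -0.0, -1.0]
grip_width: -0.002
t 9.12 local [-0.2124  0.0345  0.3745] toolx in cooler deg 0.0 toolz [ 0.007  0.    -1.   ] F [-0.5 -0.  -1. ] grip -0.0
```

View pics/c3.png

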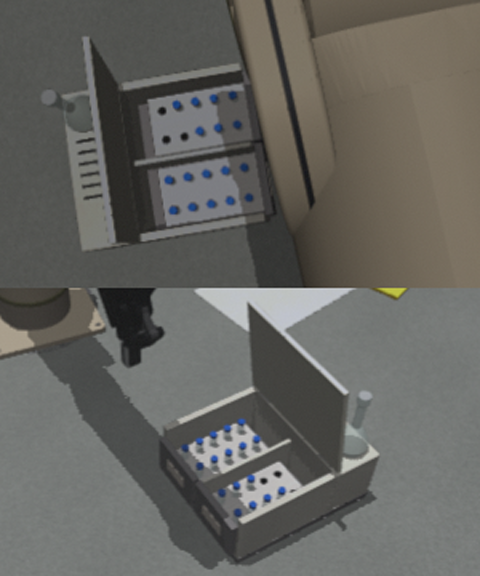

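Both trays are home and the lid is still raised. Now over the lid's top to get behind it.

```bash
python3 -m jog '[{"offset":[0.33,0,0],"rotation":[0,0,0],"fingers":-1},{"offset":[0.33,0,0],"rotation":[0,0,0],"fingers":-1},{"offset":[0.33,0,0],"rotation":[0,0,0],"fingers":-1},{"offset":[0.33,0,0],"rotation":[0,0,0],"fingers":-1},{"offset":[0.33,0,0],"rotation":[0,0,0],"fingers":-1},{"offset":[0.33,0,0],"rotation":[0,0,0],"fingers":-1},{"offset":[0,0,0],"rotation":[0,0,0],"fingers":-1}]'
python3 - <<'E'
from fit import *
where()
E
```

```text
clock: 10.1
position: [0.5296, 0.3017, 0.3683]
ee_rot: [0.647, 0.762, -0.001, -0.002]
ft_force: [-0.0, -0.9, -0.6]
grip_width: 0.004
t 10.1 local [0.0887 0.0378 0.3683] toolx in cooler deg 0.5 toolz [-0.004  0.001 -1.   ] F [-0.  -0.9 -0.6] grip 0.0
```

```bash
python3 -m jog '[{"offset":[0,0,0.21],"rotation":[0,0,0],"fingers":-1},{"offset":[0,0,0.21],"rotation":[0,0,0],"fingers":-1},{"offset":[0,0,0.21],"rotation":[0,0,0],"fingers":-1},{"offset":[0,0,0],"rotation":[0,0,0],"fingers":-1}]'
python3 - <<'E'
from fit import *
where()
a=manip.camera("top")[80:260,60:360];b=manip.camera("side")[70:250,160:460]
cv2.imwrite("pics/c4.png",cv2.resize(np.vstack([a,b])[:,:,::-1],None,fx=1.6,fy=1.6,interpolation=2))
# TCP path (local x,z) for tip corner/pad side touching lid at s=.155
h=.011;tip=.019;p=np.load("p.npy")
for a in np.arange(1.4,-.03,-.1):
    s=.15
    c=lidpt(a,s,0,.004)
    # lid face contact: tip's lower corner on the -x side at contact point
    print(round(a,2),np.round([c[0]+h,c[2]+tip],3))
E
```

```text
clock: 10.6
position: [0.5316, 0.2955, 0.2726]
ee_rot: [0.651, 0.759, -0.003, -0.001]
ft_force: [1.0, -1.1, 1.1]
grip_width: -0.0
t 10.6 local [0.0823 0.0368 0.2726] toolx in cooler deg -0.0 toolz [-0.005 -0.003 -1.   ] F [ 1.  -1.1  1.1] grip -0.0
1.4 [0.047 0.282]
1.3 [0.033 0.28 ]
1.2 [0.018 0.275]
1.1 [0.005 0.269]
1.0 [-0.009  0.262]
0.9 [-0.021  0.254]
0.8 [-0.033  0.244]
0.7 [-0.043  0.234]
0.6 [-0.053  0.222]
0.5 [-0.061  0.209]
0.4 [-0.068  0.196]
0.3 [-0.073  0.182]
0.2 [-0.077  0.168]
0.1 [-0.08   0.153]
-0.0 [-0.081  0.138]
```

View pics/c4.png

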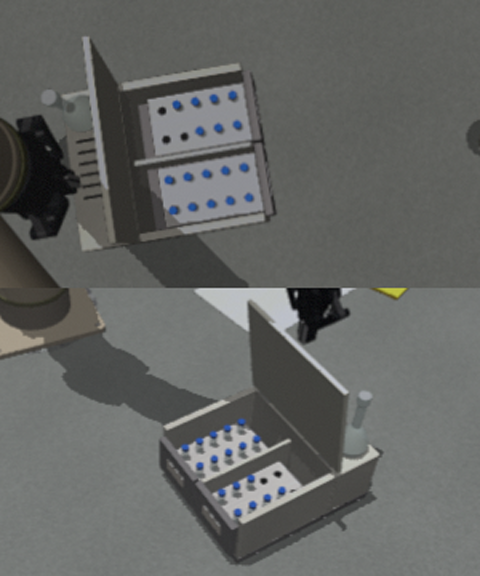

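The fingers are behind the lid's left half, clear of the flask. I'll start pushing along the arc.

```bash
python3 -m jog '[{"offset":[-0.147,0,-0.033],"rotation":[0,0,0],"fingers":-1},{"offset":[-0.133,0,-0.013],"rotation":[0,0,0],"fingers":-1},{"offset":[-0.147,0,0.033],"rotation":[0,0,0],"fingers":-1},{"offset":[-0.087,0,0.04],"rotation":[0,0,0],"fingers":-1},{"offset":[-0.093,0,0.047],"rotation":[0,0,0],"fingers":-1},{"offset":[-0.08,0,0.053],"rotation":[0,0,0],"fingers":-1},{"offset":[-0.08,0,0.067],"rotation":[0,0,0],"fingers":-1},{"offset":[0,0,0],"rotation":[0,0,0],"fingers":-1}]'
python3 - <<'E'
from fit import *
where()
a=manip.camera("top")[80:260,60:360];b=manip.camera("side")[70:250,160:460]
cv2.imwrite("pics/c5.png",cv2.resize(np.vstack([a,b])[:,:,::-1],None,fx=1.6,fy=1.6,interpolation=2))
E
```

```text
clock: 11.7
position: [0.55, 0.182, 0.2454]
ee_rot: [0.651, 0.759, -0.001, -0.0]
ft_force: [-0.9, 0.7, -0.5]
grip_width: 0.002
t 11.7 local [-0.0326  0.0361  0.2454] toolx in cooler deg -0.1 toolz [-0.002 -0.001 -1.   ] F [-0.9  0.7 -0.5] grip 0.0
```

View pics/c5.png

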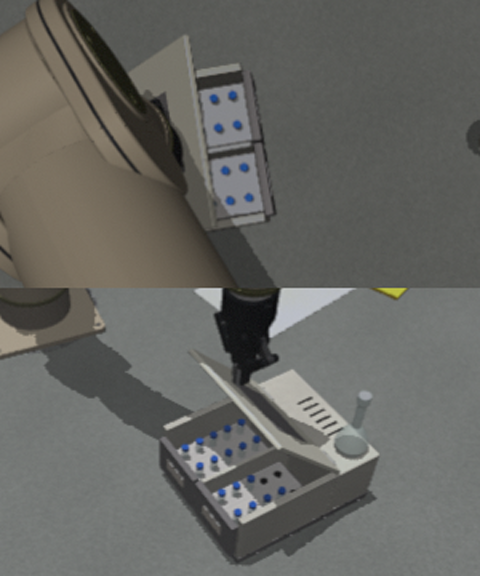

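The lid is at about 0.8 rad and the flask is untouched. Continuing the arc.

```bash
python3 -m jog '[{"offset":[-0.07,0,0.075],"rotation":[0,0,0],"fingers":-1},{"offset":[-0.067,0,0.08],"rotation":[0,0,0],"fingers":-1},{"offset":[-0.053,0,0.087],"rotation":[0,0,0],"fingers":-1},{"offset":[-0.047,0,0.087],"rotation":[0,0,0],"fingers":-1},{"offset":[-0.033,0,0.093],"rotation":[0,0,0],"fingers":-1},{"offset":[-0.027,0,0.093],"rotation":[0,0,0],"fingers":-1},{"offset":[-0.02,0,0.09],"rotation":[0,0,0],"fingers":-1},{"offset":[0,0,0],"rotation":[0,0,0],"fingers":-1}]'
python3 -c "from fit import *;where()"
python3 -m jog '[{"offset":[0,0,0.04],"rotation":[0,0,0],"fingers":-1},{"offset":[0,0,0.04],"rotation":[0,0,0],"fingers":-1},{"offset":[0,0,0],"rotation":[0,0,0],"fingers":-1}]'
python3 -c "from fit import *;where()"
```

```text
clock: 12.8
position: [0.5569, 0.1363, 0.1546]
ee_rot: [0.65, 0.76, -0.001, -0.001]
ft_force: [0.1, -0.2, 0.3]
grip_width: -0.001
t 12.8 local [-0.0789  0.0364  0.1546] toolx in cooler deg 0.0 toolz [-0.002 -0.    -1.   ] F [ 0.1 -0.2  0.3] grip -0.0
clock: 13.18
position: [0.5573, 0.1366, 0.1436]
ee_rot: [0.65, 0.76, -0.0, -0.0]
ft_force: [-0.0, 0.5, 1.0]
grip_width: -0.002
t 13.18 local [-0.0786  0.0359  0.1436] toolx in cooler deg 0.0 toolz [-0.001 -0.    -1.   ] F [-0.   0.5  1. ] grip -0.0
```

```bash
python3 -m jog '[{"offset":[0,0,0.025],"rotation":[0,0,0],"fingers":-1},{"offset":[0,0,0.02],"rotation":[0,0,0],"fingers":-1},{"offset":[0,0,0],"rotation":[0,0,0],"fingers":-1}]'
python3 -c "from fit import *;where()"
python3 -m jog '[{"offset":[0,0,0.015],"rotation":[0,0,0],"fingers":-1},{"offset":[0,0,0],"rotation":[0,0,0],"fingers":-1},{"offset":[0,0,0],"rotation":[0,0,0],"fingers":-1}]'
python3 -c "from fit import *;where()"
```

```text
clock: 13.55
position: [0.5577, 0.1366, 0.1381]
ee_rot: [0.65, 0.76, 0.0, 0.0]
ft_force: [-3.0, -1.6, 10.9]
grip_width: 0.002
t 13.55 local [-0.0787  0.0354  0.1381] toolx in cooler deg 0.0 toolz [ 0.001 -0.    -1.   ] F [-3.  -1.6 10.9] grip 0.0
clock: 13.92
position: [0.5579, 0.1367, 0.1378]
ee_rot: [0.65, 0.76, 0.0, 0.001]
ft_force: [-11.1, -5.1, 28.3]
grip_width: -0.002
t 13.93 local [-0.0786  0.0353  0.1378] toolx in cooler deg 0.0 toolz [ 0.002 -0.001 -1.   ] F [-11.1  -5.1  28.3] grip -0.0
```

The lid hit its stop at a tip height of 0.119 m, which is the shut height. I'll lift off, move clear of the view and check.

```bash
python3 -m jog '[{"offset":[0,0,-0.2],"rotation":[0,0,0],"fingers":-1},{"offset":[0,0,-0.3],"rotation":[0,0,0],"fingers":-1},{"offset":[0,0,-0.35],"rotation":[0,0,0],"fingers":-1},{"offset":[-0.35,0,0],"rotation":[0,0,0],"fingers":-1},{"offset":[-0.35,0,0],"rotation":[0,0,0],"fingers":-1},{"offset":[-0.35,0,0],"rotation":[0,0,0],"fingers":-1},{"offset":[-0.35,0,0],"rotation":[0,0,0],"fingers":-1},{"offset":[0,0,0],"rotation":[0,0,0],"fingers":-1}]'
python3 - <<'E'
from fit import *
where();p=np.load("p.npy")
A=manip.camera("top").copy();B=manip.camera("side").copy()
for c,im in(("top",A),("side",B)):
    for q in([-.132,.105,.094],[-.132,-.105,.094],lidpt(0,.19,.113,.004),lidpt(0,.19,-.113,.004)):
        cv2.circle(im,tuple(int(round(v)) for v in proj(c,W(p,q))[0]),1,(255,0,0),-1)
for c in("top","side"):
    for q in("flask","beaker","solvent_bottle"):print(c,q,[[round(x) for x in d["bbox"]] for d in manip.recognise(c,q)[:1]])
cv2.imwrite("pics/c6.png",cv2.resize(np.vstack([A[80:260,60:360],B[70:250,160:460]])[:,:,::-1],None,fx=1.6,fy=1.6,interpolation=2))
E
```

```text
clock: 14.92
position: [0.5899, -0.0765, 0.2616]
ee_rot: [0.653, 0.757, -0.001, 0.0]
ft_force: [-0.0, -0.0, 0.2]
grip_width: -0.0
t 14.93 local [-0.2942  0.0365  0.2616] toolx in cooler deg -0.4 toolz [-0.001 -0.001 -1.   ] F [-0.  -0.   0.2] grip -0.0
top flask [[86, 134, 125, 162]]
top beaker []
top solvent_bottle []
side flask [[368, 133, 392, 179]]
side beaker [[126, 232, 154, 270]]
side solvent_bottle [[81, 178, 125, 236]]
```

View pics/c6.png

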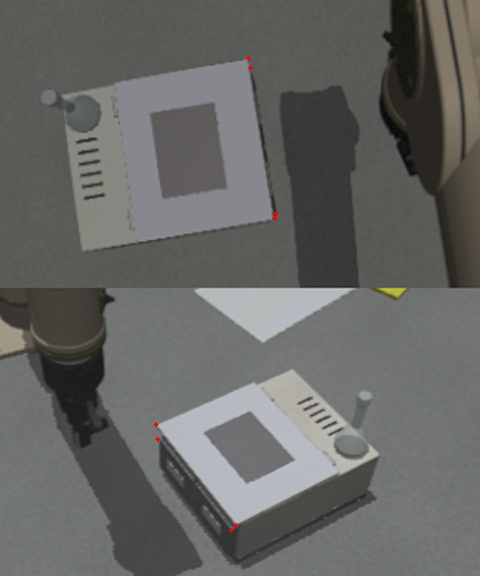

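The lid is flat, both tray fronts are flush, and the projected shut-state points fall on the corners (top about (250,60) and (274,216), side about (156,425) and (234,528)). The flask, beaker and bottle are where they started, so I'm handing in.

```bash
python3 -c "from workcell import manip;print(manip.hand_in())"
```

```text
the job is handed in; nothing more can be done
None
```

The cooler is closed. I pushed the left tray home, then the right, and after that pushed the raised lid over and down until it was shut. I used only the closed fingertips and handed in at about 15 s.

- **Trays:** each one stopped with the fingertips at local x = -0.143 m, the value expected for a tray fully home. The force rose to about 18 N on the left and 14 N on the right.
- **Lid:** it stopped with the fingertips 0.119 m above the bench, which is the given shut height, at about 28 N of downward force. The wrist sensor also read about 12 N sideways at that moment.
- **Final pictures:** the lid lies flat, the tray fronts are flush, and the calculated shut-state corners fall on the imaged ones to within a few pixels. The gripper had backed off and read almost no force.
- **Bottle, beaker and flask:** in the side view their boxes are within about 3 px of the start; the flask's left edge differs by 7 px, because the lid no longer hides it. In the final top view the bottle and beaker were not detected, with the arm in the way, so those two rest on the side view alone.

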